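# Find the rocking corner and press its shim flat

### The arm

A 7-joint arm with a two-finger parallel gripper is mounted at the origin on a cart in front of the work surface, level with it; the furniture and walls round the work are solid. World frame = base frame: x ahead of the robot, y to its left, z up, the work surface at z = 0. Lengths are in m, angles in degrees, forces in N, time in s.
With the tool pointing down it reaches from about 0.425 to 0.875 m from the base axis. Payload 4.7 kg.
Tool frame: the origin (TCP) lies at the very end of the fingers, on their centre line; the grasp point (between the pads) lies 19 mm behind it (env.grasp_offset is the distance from the TCP to the grasp point, in m); z points along the fingers, y is the line along which they close (so a half turn about z gives the same grasp; the last joint's range is limited). The gripper opens to 87 mm and grips with 3 to 60 N. Pads are 19 mm wide; open, the fingers measure 117 mm over their backs; the gripper's body (75 mm by 190 mm) begins 51 mm behind the grasp point.
Start: joints at [-68.234, 18.392, -4.016, 83.108, 1.295, 78.541, -3.26], TCP at [0.233, 0.607, 0.223] pointing down, gripper open.
Joint ranges: [-163.93, 163.93], [-17.29, 119.83], [-79.2, 71.16], [3.27, 140.29], [-89.18, 269.18], [5.43, 117.66], [-154.24, 154.24]. Speed limits (degrees/s): [147.25, 147.25, 180, 180, 180, 180, 180].

### API

Orientations are given as [roll, pitch, yaw] about the fixed x, y, z axes, in that order (R = Rz(yaw) Ry(pitch) Rx(roll)).
In Python, from cell import env gives the robot as it stands. The module is installed in compiled form; this text tells all that it offers.
- The arm moves only by the tool drive_tool, never from a script. Its argument "moves" is one flat list of numbers, 5 for each row, row after row: the shift along the tool's x, y, z in units of 40 mm (1.0 is 40 mm), then the turn about the tool's z in units of 10 degrees (1.0 is 10 degrees), then the finger opening in mm, from 0 to 87. A call has 1 to 5 rows; each row is the pose to reach, as a shift and turn from the pose commanded when the call began, along the tool's axes at that moment; what a row does not reach only later rows make up. A row lasts 1/8 s, in which the tool goes at most 62.5 mm and 10.7 degrees, less where a joint would pass 70% of its speed; a pose out of reach is approached as far as the arm can. A call with a gripper value outside its range is refused whole. The fingers move at their own pace and stop on an object; "squeeze" is the grip in N (left out, the last holds). Time passes only in rows, so rows that repeat a pose let the fingers close. It gives the time, the measured TCP pose, the force, the opening and the grip force at its end, in the units of the state.
- env.get_obs(): the state, without advancing time (a new reading comes with each control period).
- env.read_camera(name): name is "scene" or "top" or "wrist"; returns (picture, depth): 400x640x3 uint8, red, green, blue; 400x640 float32, m along the optical axis (not along the pixel's ray), 0 where there is no reading.
- env.camera_model(name): a dict with "K" (3x3 intrinsics, pixels), "rvec" (rotation vector, rad) and "tvec" (3), from world to camera coordinates, as OpenCV has them; the wrist camera has in their place "tool_from_camera" (4x4, takes a point from camera to tool coordinates, whose origin is the TCP and whose axes are the flange's). Camera axes: x right, y down, z forward; pixel columns grow to the right and rows downward; lengths in m; the calibration is good to about 2 mm. A picture is of the moment at which its call begins: read the wrist's pose just before it. camera_model takes no time and is no camera call.
- env.sign_off(): hands the job in; it is judged then, once.
The state is a dict: "time_s": time; "qpos": joint angles; "joint_velocities": joint speeds; "effort": joint torques, N m; "tool_pos": TCP position; "tool_rot": TCP orientation; "force": force on the tool from outside, world axes, zero at the start; "wrist_torque": the same for the moment, N m; "grip_width": finger opening in m; "grasp_force": force on a finger pad.
Only numpy, scipy, OpenCV 4.12 (cv2) and the standard library are available. Lean on these libraries where they do the work, as an engineer would, in place of code of your own. Each camera call takes 0.05 s, during which the arm holds its last target. There are 200 camera calls.

### The job

The aluminium instrument plate has one loose corner. With the fingertips, press firmly on the blue dots at its corners until you find the one that gives and push that corner down, then let go and press the orange shim lever beside that same corner down until it is fully flat. Leave the other three levers standing, only press (do not lift the plate or move it out of its stops), leave the things round about where they are, and finish clear of everything.

Things in the scene. Friction and masses are not known exactly. Their poses are not given: they have to be found in the camera images.
- base: grey painted base slab 170 (its x) x 290 (its y) x 6 mm, fixed to the table; origin at the centre of its underside on the table; +x points away from the robot, +y to the robot's left, z up (its yaw varies by up to 0.25 rad). It carries the feet, four dark stops round the plate (tops 46 mm above the table) and the four shim levers. On the base's x, y axes the lever hinges lie at (+-62, +-78) mm.
- plate: bare aluminium instrument plate 150 (x) x 180 (y) x 10 mm, 0.95 kg, lying loose on the four feet with about 2 mm play between the stops; origin at the centre of its underside, 40 mm above the table; top face 50 mm above the table; axes as the base's. At rest it looks level whichever corner is loose.
- corner_1 (a point): centre of the blue dot (22 mm across) on the plate's top at its far left corner: the place to press; moves with the plate. If this is the loose corner it starts to give at about 1 N to 3 N, is fully down by about 5 to 7 N, 4 to 5 mm lower, and springs back when let go; a firm corner gives less than 1 mm. A press of 6 to 20 N is right.
- corner_2 (a point): centre of the blue dot (22 mm across) on the plate's top at its far right corner: the place to press; moves with the plate. If this is the loose corner it starts to give at about 1 N to 3 N, is fully down by about 5 to 7 N, 4 to 5 mm lower, and springs back when let go; a firm corner gives less than 1 mm. A press of 6 to 20 N is right.
- corner_3 (a point): centre of the blue dot (22 mm across) on the plate's top at its near left corner: the place to press; moves with the plate. If this is the loose corner it starts to give at about 1 N to 3 N, is fully down by about 5 to 7 N, 4 to 5 mm lower, and springs back when let go; a firm corner gives less than 1 mm. A press of 6 to 20 N is right.
- corner_4 (a point): centre of the blue dot (22 mm across) on the plate's top at its near right corner: the place to press; moves with the plate. If this is the loose corner it starts to give at about 1 N to 3 N, is fully down by about 5 to 7 N, 4 to 5 mm lower, and springs back when let go; a firm corner gives less than 1 mm. A press of 6 to 20 N is right.
- shim_1 (a joint): hinged shim lever at the far left corner (the one of corner_1), rad: 0 to 0.15 at the start, standing up and outward at about 45 degrees; grows as it is pressed down; 0.87 is flat, at its stop. Stiff hinge: it stays where it is left; about 1 N on its pad moves it slowly (3 to 10 N for a moment as a quick finger strikes it). Flat, its cam stands under the plate and carries that corner.
- shim_1_pad (a point): centre of the upper face of the orange thumb pad (24 x 26 mm) at the end of shim lever 1; moves with the lever. The pad is 50 mm from the hinge, whose axis runs along the base's x, 14 mm above the table and 12 mm inside the plate's edge. With the lever flat this point is 18 mm above the table, 128 mm from the base's centre line (its x axis), 38 mm outside the plate's edge; standing, about 50 mm above the table and 15 mm nearer the plate.
- shim_2 (a joint): hinged shim lever at the far right corner (the one of corner_2), rad: 0 to 0.15 at the start, standing up and outward at about 45 degrees; grows as it is pressed down; 0.87 is flat, at its stop. Stiff hinge: it stays where it is left; about 1 N on its pad moves it slowly (3 to 10 N for a moment as a quick finger strikes it). Flat, its cam stands under the plate and carries that corner.
- shim_2_pad (a point): centre of the upper face of the orange thumb pad (24 x 26 mm) at the end of shim lever 2; moves with the lever. The pad is 50 mm from the hinge, whose axis runs along the base's x, 14 mm above the table and 12 mm inside the plate's edge. With the lever flat this point is 18 mm above the table, 128 mm from the base's centre line (its x axis), 38 mm outside the plate's edge; standing, about 50 mm above the table and 15 mm nearer the plate.
- shim_3 (a joint): hinged shim lever at the near left corner (the one of corner_3), rad: 0 to 0.15 at the start, standing up and outward at about 45 degrees; grows as it is pressed down; 0.87 is flat, at its stop. Stiff hinge: it stays where it is left; about 1 N on its pad moves it slowly (3 to 10 N for a moment as a quick finger strikes it). Flat, its cam stands under the plate and carries that corner.
- shim_3_pad (a point): centre of the upper face of the orange thumb pad (24 x 26 mm) at the end of shim lever 3; moves with the lever. The pad is 50 mm from the hinge, whose axis runs along the base's x, 14 mm above the table and 12 mm inside the plate's edge. With the lever flat this point is 18 mm above the table, 128 mm from the base's centre line (its x axis), 38 mm outside the plate's edge; standing, about 50 mm above the table and 15 mm nearer the plate.
- shim_4 (a joint): hinged shim lever at the near right corner (the one of corner_4), rad: 0 to 0.15 at the start, standing up and outward at about 45 degrees; grows as it is pressed down; 0.87 is flat, at its stop. Stiff hinge: it stays where it is left; about 1 N on its pad moves it slowly (3 to 10 N for a moment as a quick finger strikes it). Flat, its cam stands under the plate and carries that corner.
- shim_4_pad (a point): centre of the upper face of the orange thumb pad (24 x 26 mm) at the end of shim lever 4; moves with the lever. The pad is 50 mm from the hinge, whose axis runs along the base's x, 14 mm above the table and 12 mm inside the plate's edge. With the lever flat this point is 18 mm above the table, 128 mm from the base's centre line (its x axis), 38 mm outside the plate's edge; standing, about 50 mm above the table and 15 mm nearer the plate.
- foot_1: one of four round steel feet with brass tops, 22 mm across, 34 mm tall, all alike to look at, hidden under the plate's corners; origin at the centre of its underside. Which foot is under which corner changes from start to start; one of the four feet has a sprung top.
- foot_2: one of four round steel feet with brass tops, 22 mm across, 34 mm tall, all alike to look at, hidden under the plate's corners; origin at the centre of its underside. Which foot is under which corner changes from start to start; one of the four feet has a sprung top.
- foot_3: one of four round steel feet with brass tops, 22 mm across, 34 mm tall, all alike to look at, hidden under the plate's corners; origin at the centre of its underside. Which foot is under which corner changes from start to start; one of the four feet has a sprung top.
- foot_4: one of four round steel feet with brass tops, 22 mm across, 34 mm tall, all alike to look at, hidden under the plate's corners; origin at the centre of its underside. Which foot is under which corner changes from start to start; one of the four feet has a sprung top.
- eraser: blue and white eraser 21x46x12 mm on the table near the base; a bystander, origin under its centre
- binder_clip: black binder clip 37x32x21 mm on the table behind the base; a bystander, origin under its centre
- white_tin: small round white sample tin 51 mm across, 27 mm tall, behind the base; a bystander, origin under its centre

How it is judged (in metres and radians):
On the way, in this order (a step that is already met when the one before it is completed fails the run):
1. the loose corner has been pressed down with the fingers by 2 mm or more (contact force between the fingers and plate above 0.5 N and ((horizontal distance between foot_3 and corner_1 below 0.035 m and z of corner_1 in the frame of base below 0.0484 m) or (horizontal distance between foot_3 and corner_2 below 0.035 m and z of corner_2 in the frame of base below 0.0484 m) or (horizontal distance between foot_3 and corner_3 below 0.035 m and z of corner_3 in the frame of base below 0.0484 m) or (horizontal distance between foot_3 and corner_4 below 0.035 m and z of corner_4 in the frame of base below 0.0484 m))), for 0.1 s.
2. the shim lever of the loose corner is flat, the others still stand (((horizontal distance between foot_3 and corner_1 below 0.035 m and value of joint shim_1 above 0.76 rad and value of joint each of shim_2, shim_3, shim_4 below 0.3 rad) or (horizontal distance between foot_3 and corner_2 below 0.035 m and value of joint shim_2 above 0.76 rad and value of joint each of shim_1, shim_3, shim_4 below 0.3 rad) or (horizontal distance between foot_3 and corner_3 below 0.035 m and value of joint shim_3 above 0.76 rad and value of joint each of shim_1, shim_2, shim_4 below 0.3 rad) or (horizontal distance between foot_3 and corner_4 below 0.035 m and value of joint shim_4 above 0.76 rad and value of joint each of shim_1, shim_2, shim_3 below 0.3 rad))), for 0.2 s.
At the end, for the whole second after the job is handed in: The lever at the loose corner is flat (joint above 0.76 of 0.87 rad), the other three below 0.3 rad; the plate lies level (within 0.015 rad) and at rest on its feet within 6 mm of its place on the base; eraser, clip and tin within 20 mm of where they stood (((horizontal distance between foot_3 and corner_1 below 0.035 m and value of joint shim_1 above 0.76 rad and value of joint each of shim_2, shim_3, shim_4 below 0.3 rad) or (horizontal distance between foot_3 and corner_2 below 0.035 m and value of joint shim_2 above 0.76 rad and value of joint each of shim_1, shim_3, shim_4 below 0.3 rad) or (horizontal distance between foot_3 and corner_3 below 0.035 m and value of joint shim_3 above 0.76 rad and value of joint each of shim_1, shim_2, shim_4 below 0.3 rad) or (horizontal distance between foot_3 and corner_4 below 0.035 m and value of joint shim_4 above 0.76 rad and value of joint each of shim_1, shim_2, shim_3 below 0.3 rad)) and angle between plate's own z axis and vertical below 0.015 rad and x of plate in the frame of base between -0.006 and 0.006 m and y of plate in the frame of base between -0.006 and 0.006 m and z of plate in the frame of base between 0.036 and 0.045 m and linear speed of plate below 0.02 m/s and distance of each of eraser, binder_clip, white_tin from where it was at the start of the episode below 0.02 m); the robot touches nothing.
It fails at once if the lever of a firm corner is pressed down (beyond 0.35 rad) ((not (horizontal distance between foot_3 and corner_1 below 0.035 m) and value of joint shim_1 above 0.35 rad) or (not (horizontal distance between foot_3 and corner_2 below 0.035 m) and value of joint shim_2 above 0.35 rad) or (not (horizontal distance between foot_3 and corner_3 below 0.035 m) and value of joint shim_3 above 0.35 rad) or (not (horizontal distance between foot_3 and corner_4 below 0.035 m) and value of joint shim_4 above 0.35 rad)).
It fails at once if the plate is lifted more than 10 mm or pushed more than 15 mm (z of plate in the frame of base above 0.0504 m or distance of plate from where it was at the start of the episode above 0.015 m).
It fails at once if eraser, clip or tin is moved more than 20 mm or lifted (distance of any of eraser, binder_clip, white_tin from where it was at the start of the episode above 0.02 m).
It also fails if it takes over 48 s, if anything falls off the work surface, if the arm or the gripper's body presses on something with over 40 N, if the wrist force passes 120 N, or if a joint passes its speed limit or range.

## Working session

There is one attempt and no reset: what is moved stays moved. The work goes in short steps, Python scripts to look and compute and a tool call to move; the robot and the scene stay as the last step left them, time stands still between calls to the robot, and variables do not carry over. Pictures are saved under pics/ and viewed, at most 10 in all, crops included, and the job is handed in when it is done.

Besides the shell and the picture viewer there is one more tool, called after "Emit:" by a JSON object that holds its "api" and its "payload". drive_tool: Moves the arm, as the interface text tells. Its arguments: {"type":"object","properties":{"moves":{"type":"array","items":{"type":"number"}},"squeeze":{"type":"number"}},"required":["moves"]}

```bash
mkdir -p pics; cat > h.py <<'E'
import numpy as np,cv2
from cell import env
from scipy.spatial.transform import Rotation as R
def save(cam,fn):
    p,d=env.read_camera(cam); cv2.imwrite('pics/'+fn+'.png',p[:,:,::-1]); np.save(fn+'_d.npy',d); return p,d
def world(cam,u,v,z):
    m=env.camera_model(cam);K=np.array(m['K']);Rm=cv2.Rodrigues(np.array(m['rvec'],float))[0];t=np.array(m['tvec']).ravel()
    r=Rm.T@np.linalg.inv(K)@[u,v,1];c=-Rm.T@t
    return c+r*(z-c[2])/r[2]
E
python3 - <<'E'
from h import *
o=env.get_obs();print(o['time_s'],o['tool_pos'],o['tool_rot'],o['force'],o['grip_width'])
save('top','top0');save('scene','scene0')
E
```

```text
0.0 [0.23234143 0.60646263 0.22144337] [-1.79889930e+02  5.72458232e-03  1.59044414e+02] [-0.84201559 -0.00187767  0.02519666] 0.08693035599306417
```

View pics/top0.png

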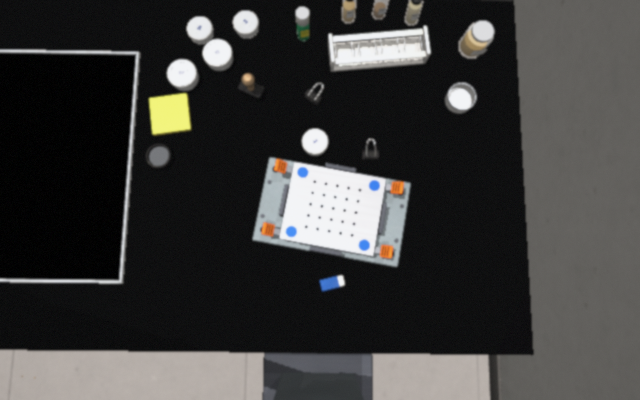

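View pics/scene0.png

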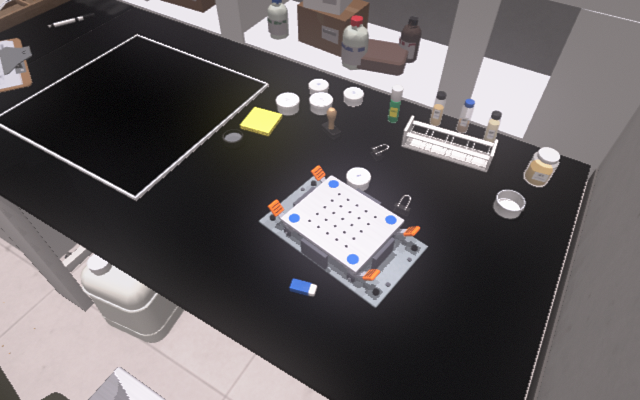

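```bash
python3 - <<'E'
from h import *
p=cv2.imread('pics/top0.png')[:,:,::-1].astype(int)
r,g,b=p[...,0],p[...,1],p[...,2]
def blobs(m,z):
    n,l,s,c=cv2.connectedComponentsWithStats(m.astype(np.uint8))
    out=[]
    for i in range(1,n):
        if s[i,4]>40 and 240<c[i][0]<420 and 140<c[i][1]<275: w=world('top',*c[i],z);out.append(w[:2]);print(c[i].round(1),s[i,4],w.round(4),np.hypot(*w[:2]).round(3))
    return np.array(out)
d=blobs((b>150)&(r<110),.05);print()
o=blobs((r>160)&(b<90),.045)
ce=d.mean(0);s=d-ce
print(ce,d[1]-d[0],d[3]-d[2],d[0]-d[2])
v=(d[0]-d[1])+(d[2]-d[3]);print('yaw',np.degrees(np.arctan2(v[1],v[0]))-90, np.linalg.norm(d[0]-d[1]),np.linalg.norm(d[0]-d[2]))
E
```

```text
[302.3 171.9] 62 [0.6228 0.0405 0.05  ] 0.624
[374.  185.1] 68 [ 0.5988 -0.0975  0.05  ] 0.607
[290.9 231.1] 65 [0.5086 0.0602 0.05  ] 0.512
[363.9 244.9] 69 [ 0.4843 -0.0778  0.05  ] 0.49

[280.1 166. ] 128 [0.6349 0.084  0.045 ] 0.64
[396.9 187.4] 137 [ 0.5956 -0.1424  0.045 ] 0.612
[267.6 229. ] 124 [0.5124 0.1048 0.045 ] 0.523
[386.4 251.4] 134 [ 0.4727 -0.1208  0.045 ] 0.488
[ 0.55362386 -0.01864676] [-0.02400503 -0.13801623] [-0.02431088 -0.13803546] [ 0.11428172 -0.01970055]
yaw -9.927626961388256 0.14008826415841402 0.1159673332719141
```

```bash
cat >> h.py <<'E'
C={1:(.6228,.0405),2:(.5988,-.0975),3:(.5086,.0602),4:(.4843,-.0778)}
c0=np.array([.5536,-.0186]);by=np.radians(-9.93)
def b2w(x,y): return c0+np.array([[np.cos(by),-np.sin(by)],[np.sin(by),np.cos(by)]])@[x,y]
def go(xy,z,yaw=170.1):
    o=env.get_obs();M=R.from_euler('xyz',o['tool_rot'],degrees=True)
    d=M.inv().apply(np.array([*xy,z])-o['tool_pos'])/.04
    dy=(yaw-o['tool_rot'][2]+180)%360-180
    print(o['time_s'],'units',d.round(2),'turn',round(-dy/10,2),'pos',o['tool_pos'].round(4),'F',o['force'].round(2))
E
python3 -c "
from h import *
go(C[1],.14)"
```

```text
0.1 units [-14.18  -9.72   2.06] turn -1.11 pos [0.2324 0.6065 0.2215] F [-0.04  0.64  0.14]
```

Emit:
{"api": "drive_tool", "payload": {"moves": [-14.2, -9.7, 1.0, -1.1, 0, -14.2, -9.7, 1.0, -1.1, 0, -14.2, -9.7, 1.0, -1.1, 0, -14.2, -9.7, 1.0, -1.1, 0, -14.2, -9.7, 1.0, -1.1, 0], "squeeze": 10}}

```text
time_s: 0.72
tool_pos: [0.4109, 0.3485, 0.2041]
tool_rot: [180.0, -0.0, 170.0]
force: [0.9, -0.1, -0.2]
grip_width: 0.0448
grasp_force: 0.0
```

```bash
python3 -c "
from h import *
go(C[1],.14)"
```

```text
0.725 units [-6.55 -6.67  1.6 ] turn -0.01 pos [0.4109 0.3485 0.2041] F [ 0.88 -0.06 -0.23]
```

Emit:
{"api": "drive_tool", "payload": {"moves": [-6.5, -6.7, 1.6, 0, 0, -6.5, -6.7, 1.6, 0, 0, -6.5, -6.7, 1.6, 0, 0, -6.5, -6.7, 1.6, 0, 0, -6.5, -6.7, 1.6, 0, 0]}}

```text
time_s: 1.35
tool_pos: [0.5838, 0.0941, 0.1511]
tool_rot: [180.0, -0.0, 170.1]
force: [0.4, 0.4, -0.2]
grip_width: 0.0016
grasp_force: 0.0
```

```bash
python3 -c "
from h import *
go(C[1],.10)"
```

```text
1.35 units [-1.19 -1.15  1.28] turn -0.0 pos [0.5838 0.0941 0.1511] F [ 0.37  0.42 -0.22]
```

Emit:
{"api": "drive_tool", "payload": {"moves": [-1.2, -1.15, 1.25, 0, 0, -1.2, -1.15, 1.25, 0, 0, -1.2, -1.15, 1.25, 0, 0]}}

```text
time_s: 1.72
tool_pos: [0.6216, 0.0414, 0.1002]
tool_rot: [-179.9, -0.2, 169.9]
force: [0.7, 1.2, 0.6]
grip_width: 0.0005
grasp_force: 0.0
```

```bash
python3 -c "
from h import *
go(C[1],.053)
save('wrist','w1')"
```

```text
1.725 units [-0.04 -0.02  1.18] turn -0.02 pos [0.6216 0.0414 0.1002] F [0.68 1.15 0.55]
```

View pics/w1.png

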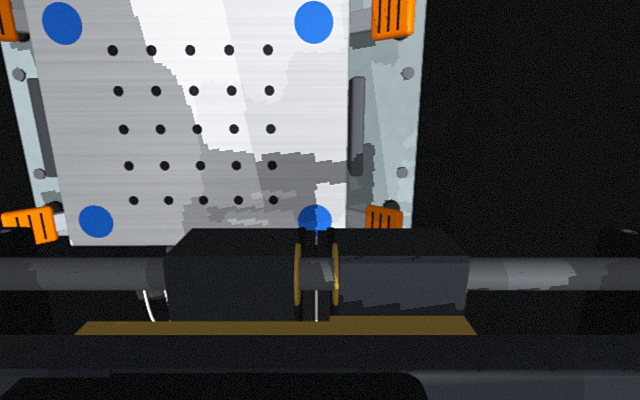

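```bash
python3 -c "
from h import *
d=np.load('w1_d.npy');m=env.camera_model('wrist');K=np.array(m['K']);T=np.array(m['tool_from_camera'])
for u,v in [(316,212),(316,225),(305,235),(316,240),(328,240),(240,235),(240,250),(240,290),(400,250),(180,250),(316,280),(455,250)]:
  z=d[v,u];p=T@[*(np.linalg.inv(K)@[u,v,1]*z),1];print(u,v,z,(p[:3]*1000).round(1))
"
```

```text
316 212 0.22180055 [ 2.4 -0.2 50. ]
316 225 0.22391059 [-6.3 -0.2 49.9]
305 235 0.16461049 [ 9.  -5.4 -7.4]
316 240 0.16591294 [ 6.2 -0.2 -6.8]
328 240 0.15491337 [ 10.3   5.1 -17.1]
240 235 0.087206244 [ 37.  -19.3 -80. ]
240 250 0.07862771 [ 36.8 -17.4 -89. ]
240 290 0.07648656 [ 29.2 -16.9 -93.2]
400 250 0.078432284 [ 36.9  18.6 -89.2]
180 250 0.07790365 [ 37.1 -30.6 -89.6]
316 280 0.08238824 [ 28.4  -0.3 -87.3]
455 250 0.078261524 [ 37.   30.9 -89.3]
```

Emit:
{"api": "drive_tool", "payload": {"moves": [-0.02, 0, 1.0, 0, 0, -0.02, 0, 1.1, 0, 0, -0.02, 0, 1.15, 0, 0, -0.02, 0, 1.2, 0, 0]}}

```text
time_s: 2.28
tool_pos: [0.6243, 0.0428, 0.0555]
tool_rot: [179.9, 0.2, 170.1]
force: [0.0, -0.4, -0.1]
grip_width: 0.0006
grasp_force: 0.0
```

Emit:
{"api": "drive_tool", "payload": {"moves": [0.02, 0.02, 0.05, 0, 0, 0.02, 0.02, 0.1, 0, 0, 0.02, 0.02, 0.1, 0, 0]}}

```text
time_s: 2.65
tool_pos: [0.623, 0.0432, 0.0509]
tool_rot: [179.9, 0.0, 170.0]
force: [-2.4, 0.5, 5.6]
grip_width: 0.0006
grasp_force: 2.7
```

Emit:
{"api": "drive_tool", "payload": {"moves": [0, 0, 0.05, 0, 0, 0, 0, 0.05, 0, 0]}}

```text
time_s: 2.9
tool_pos: [0.6231, 0.0432, 0.0507]
tool_rot: [179.9, 0.0, 170.0]
force: [-6.3, 0.6, 15.6]
grip_width: 0.0007
grasp_force: 7.8
```

Emit:
{"api": "drive_tool", "payload": {"moves": [0, 0, 0.05, 0, 0, 0, 0, 0.05, 0, 0]}}

```text
time_s: 3.15
tool_pos: [0.6231, 0.0432, 0.0506]
tool_rot: [179.9, 0.0, 170.0]
force: [-11.2, 0.5, 25.7]
grip_width: -0.0001
grasp_force: 12.8
```

Emit:
{"api": "drive_tool", "payload": {"moves": [0, -0.05, -0.8, 0, 0, 2.9, -0.05, -0.8, 0, 0, 2.9, -0.05, -0.8, 0, 0, 2.9, -0.05, -0.2, 0, 0, 2.9, -0.05, -0.2, 0, 0]}}

```text
time_s: 3.78
tool_pos: [0.5066, 0.061, 0.0529]
tool_rot: [-180.0, -0.1, 170.1]
force: [-0.5, 0.0, 0.3]
grip_width: 0.0006
grasp_force: 0.0
```

Emit:
{"api": "drive_tool", "payload": {"moves": [0, 0, 0.1, 0, 0, 0, 0, 0.1, 0, 0]}}

```text
time_s: 4.03
tool_pos: [0.5093, 0.0609, 0.0508]
tool_rot: [180.0, 0.1, 170.0]
force: [-1.8, 0.2, 5.4]
grip_width: 0.0005
grasp_force: 2.4
```

Emit:
{"api": "drive_tool", "payload": {"moves": [0, 0, 0.05, 0, 0, 0, 0, 0.05, 0, 0]}}

```text
time_s: 4.28
tool_pos: [0.5094, 0.0609, 0.0507]
tool_rot: [179.9, 0.0, 170.0]
force: [-7.5, -1.0, 19.2]
grip_width: 0.0005
grasp_force: 9.4
```

Emit:
{"api": "drive_tool", "payload": {"moves": [0, 0, -0.8, 0, 0, 0, -3.5, -0.8, 0, 0, 0, -3.5, -0.8, 0, 0, 0, -3.5, -0.15, 0, 0, 0, -3.5, -0.15, 0, 0]}}

```text
time_s: 4.9
tool_pos: [0.4829, -0.0787, 0.0528]
tool_rot: [-179.9, -0.1, 169.8]
force: [0.3, 1.0, -0.7]
grip_width: 0.0006
grasp_force: 0.0
```

Emit:
{"api": "drive_tool", "payload": {"moves": [0, 0, 0.1, 0, 0, 0, 0, 0.1, 0, 0]}}

```text
time_s: 5.15
tool_pos: [0.4853, -0.0759, 0.0508]
tool_rot: [180.0, 0.1, 170.2]
force: [-1.2, -1.5, 3.7]
grip_width: 0.0002
grasp_force: 2.0
```

Emit:
{"api": "drive_tool", "payload": {"moves": [0, 0, 0.05, 0, 0, 0, 0, 0.05, 0, 0]}}

```text
time_s: 5.4
tool_pos: [0.4853, -0.076, 0.0506]
tool_rot: [179.9, 0.1, 170.2]
force: [-6.4, -0.5, 19.1]
grip_width: 0.0007
grasp_force: 9.8
```

Corner 4 is firm as well, so corner_2 should be the loose one; I'll press it to confirm.

Emit:
{"api": "drive_tool", "payload": {"moves": [0, -0.03, -0.8, 0, 0, -2.9, -0.03, -0.8, 0, 0, -2.9, -0.03, -0.8, 0, 0, -2.9, -0.03, -0.15, 0, 0, -2.9, -0.03, -0.15, 0, 0]}}

```text
time_s: 6.02
tool_pos: [0.5974, -0.0965, 0.0521]
tool_rot: [-180.0, -0.2, 170.2]
force: [-1.3, -0.3, -0.2]
grip_width: 0.0004
grasp_force: 0.0
```

Emit:
{"api": "drive_tool", "payload": {"moves": [0, 0, 0.1, 0, 0, 0, 0, 0.1, 0, 0]}}

```text
time_s: 6.28
tool_pos: [0.5981, -0.0972, 0.0508]
tool_rot: [179.9, 0.1, 170.1]
force: [-1.4, 0.6, 3.2]
grip_width: 0.0005
grasp_force: 1.4
```

Emit:
{"api": "drive_tool", "payload": {"moves": [0, 0, 0.07, 0, 0, 0, 0, 0.07, 0, 0]}}

```text
time_s: 6.52
tool_pos: [0.5984, -0.0976, 0.0478]
tool_rot: [179.9, 0.1, 170.1]
force: [-0.5, 2.1, 5.4]
grip_width: 0.0008
grasp_force: 2.8
```

It gives. I'll press a bit further and hold.

Emit:
{"api": "drive_tool", "payload": {"moves": [0, 0, 0.08, 0, 0, 0, 0, 0.08, 0, 0, 0, 0, 0.08, 0, 0]}}

```text
time_s: 6.9
tool_pos: [0.5987, -0.0978, 0.0462]
tool_rot: [179.9, 0.1, 170.0]
force: [-3.9, 2.8, 14.0]
grip_width: 0.0005
grasp_force: 7.3
```

```bash
python3 -c "
from h import *
go(b2w(62,-118),.10);print(b2w(62,-118),b2w(62,-128),b2w(62,-113))"
```

```text
6.9 units [-1549.84 -2947.57    -3.76] turn -0.01 pos [ 0.5987 -0.0978  0.0462] F [-3.92  2.83 14.02]
[  41.2762928  -126.94244445] [  39.55184402 -136.79263615] [  42.1385172  -122.01734861]
```

Emit:
{"api": "drive_tool", "payload": {"moves": [0, 0, -1.0, 0, 0, 0, 0, -1.0, 0, 0, -0.1, -1.3, -1.0, 0, 0, -0.1, -1.3, -1.0, 0, 0, -0.1, -1.3, -0.8, 0, 0]}}

```text
time_s: 7.52
tool_pos: [0.5927, -0.1504, 0.0751]
tool_rot: [180.0, 0.0, 170.0]
force: [0.3, 0.2, 1.2]
grip_width: 0.0004
grasp_force: 0.0
```

```bash
python3 -c "
from h import *
go(b2w(.062,-.122),.06)
save('wrist','w2')"
```

```text
7.525 units [-0.02  0.03  0.38] turn -0.01 pos [ 0.5927 -0.1504  0.0751] F [0.32 0.17 1.2 ]
```

View pics/w2.png

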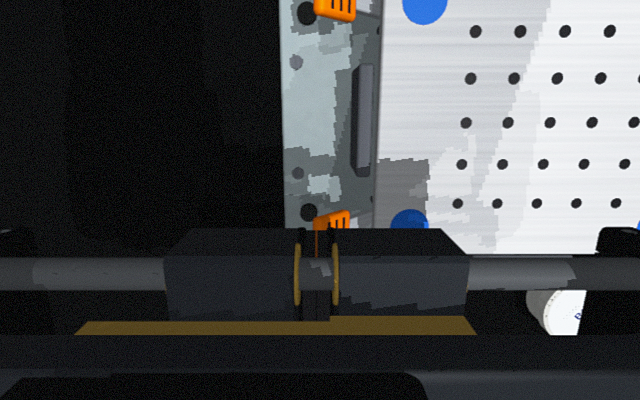

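The view shows the finger (316,235) over the outer half of the orange pad at (333,220), so I'll press it down.

Emit:
{"api": "drive_tool", "payload": {"moves": [0, 0, 0.3, 0, 0, 0, 0, 0.55, 0, 0, 0, 0, 0.8, 0, 0, 0, 0, 1.05, 0, 0, 0, 0, 1.25, 0, 0]}}

```text
time_s: 8.2
tool_pos: [0.5926, -0.1487, 0.0244]
tool_rot: [180.0, -0.1, 170.1]
force: [-1.2, -0.5, 0.8]
grip_width: 0.0003
grasp_force: 0.4
```

Emit:
{"api": "drive_tool", "payload": {"moves": [0, 0, 0.1, 0, 0, 0, 0, 0.2, 0, 0, 0, 0, 0.25, 0, 0, 0, 0, 0.25, 0, 0]}}

```text
time_s: 8.7
tool_pos: [0.5928, -0.1494, 0.018]
tool_rot: [179.9, -0.0, 170.1]
force: [-7.9, 2.5, 16.1]
grip_width: 0.0004
grasp_force: 7.9
```

Hard stop at z = 18 mm, so the lever is flat. I'll lift straight up and check.

Emit:
{"api": "drive_tool", "payload": {"moves": [0, 0, -1.5, 0, 0, 0, 0, -3, 0, 0, 0, 0, -4.5, 0, 0, 2.5, 0, -4.5, 0, 0, 2.5, 0, -4.5, 0, 0]}}

```text
time_s: 9.32
tool_pos: [0.493, -0.1326, 0.1964]
tool_rot: [180.0, 0.1, 170.0]
force: [-0.4, -0.2, 0.2]
grip_width: 0.0003
grasp_force: 0.0
```

Emit:
{"api": "drive_tool", "payload": {"moves": [1, -3, 0, 0, 0, 1, -3, 0, 0, 0, 1, -3, 0, 0, 0, 1, -3, 0, 0, 0]}}

```text
time_s: 9.82
tool_pos: [0.4345, -0.2435, 0.1957]
tool_rot: [179.9, 0.0, 170.0]
force: [0.8, 0.7, 1.0]
grip_width: 0.0004
grasp_force: 0.0
```

```bash
python3 -c "
from h import *
go((.5,-.2),.2)
p,d=save('scene','s1');cv2.imwrite('pics/s1c.png',cv2.resize(p[140:320,230:460,::-1],None,fx=3,fy=3))"
```

```text
9.825 units [-1.42  1.35 -0.11] turn -0.01 pos [ 0.4345 -0.2435  0.1957] F [0.81 0.7  1.03]
```

View pics/s1c.png

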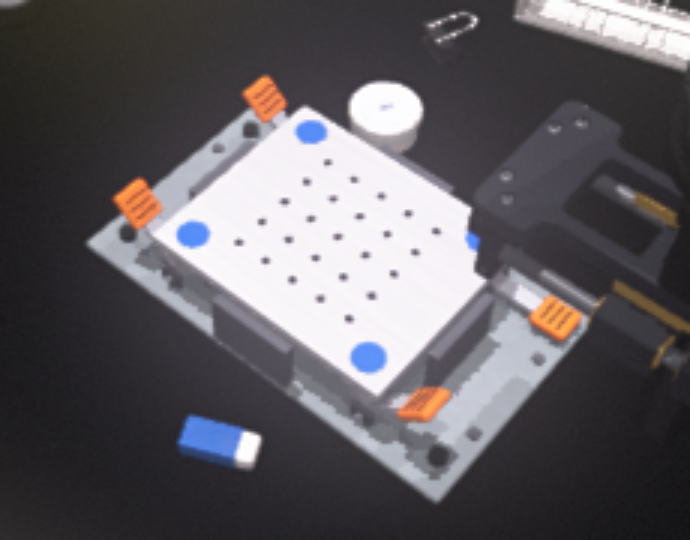

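Shim 2's pad at (555,318) lies flat. The other three at (265,97), (138,203) and (425,402) still stand, the plate sits in its stops, and the arm is clear.

```bash
python3 -c "
from h import *
print(env.sign_off())"
```

```text
the job is handed in; nothing more can be done
None
```

Corner_2 (far right) was the loose corner: it went down about 4.4 mm under a 14 N press. I then pressed shim_2 down to its flat stop, left the other three levers standing and handed the job in with the arm clear; the sign-off returned no verdict.

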